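# Four clicks up, then start

### The arm

A 7-joint arm with a two-finger parallel gripper is mounted at the origin on the work surface. World frame = base frame: x ahead of the robot, y to its left, z up, the work surface at z = 0. Lengths are in m, angles in rad, forces in N, time in s.
With the tool pointing down it reaches from about 0.4 to 0.85 m from the base axis. Payload 4.5 kg.
Tool frame: the origin (TCP) lies at the very end of the fingers, on their centre line; the grasp point (between the pads) lies 19 mm behind it (r.grip_depth is the z of the grasp point in the tool frame, in m); z points along the fingers, y is the line along which they close (so a half turn about z gives the same grasp; the last joint's range is limited). The gripper opens to 88 mm and grips with 3 to 60 N. Pads are 18 mm wide; open, the fingers measure 123 mm over their backs; the gripper's body (75 mm by 187 mm) begins 45 mm behind the grasp point.
Start: joints at [-1.075, 0.689, -0.195, 1.565, 0.157, 0.902, -0.215], TCP at [0.278, 0.56, 0.239] pointing down, gripper open.
Joint ranges: [-3.01, 3.01], [-0.46, 2.08], [-1.47, 1.51], [0.13, 2.56], [-1, 4.14], [0.04, 2.09], [-2.66, 2.66]. Speed limits (rad/s): [2.57, 2.57, 3.14, 3.14, 3.14, 3.14, 3.14].

### API

Orientations are given as a unit quaternion [x, y, z, w].
In Python, from plant import r, snapshot, camera_params gives the robot as it stands (r), with the cameras as plain functions.
- The arm moves only by the tool shift_gripper, called after "Request:" as a command line: name --argument value ..., lists and objects as JSON in quotes. Schema: {"type":"object","properties":{"rows":{"type":"object","properties":{"deltas":{"type":"array","items":{"type":"array","items":{"type":"number"},"minItems":7,"maxItems":7},"minItems":1,"maxItems":10}},"additionalProperties":false,"required":["deltas"]},"grip_n":{"type":"number"},"only":{"type":"string"},"quiet":{"type":"boolean"},"lines":{"type":"string"}},"required":["rows"],"additionalProperties":false}. rows is an object whose key "deltas" holds a list of rows, 1 to 10 of them, each of 7 numbers: the opening from 0.0 (shut) to 1.0 (fully open), then dx, dy, dz in shares of 0.4 m (1.0 is 0.4 m), then a rotation vector rx, ry, rz in fractions of the full range, 1 being pi rad; each row is the pose to reach, as a shift and turn from the pose commanded when the call began, along the tool's axes at that moment; what a row does not reach only later rows make up. A row lasts 1/10 s, in which the tool goes at most 0.05 m and 0.15 rad, less where a joint would pass 70% of its speed; a pose out of reach is approached as far as the arm can. The fingers move at their own pace and stop on an object; grip_n is the grip in N (left out, the last holds). Time passes only in rows, so rows that do not move let the fingers close. The tool returns the time, the measured TCP pose, the force, the opening and the grip force at its end. only (a regular expression) keeps the lines of the reply that match it, lines (a string "A,B") keeps lines A to B, and quiet returns only ok. Input that does not fit is refused with a message, and nothing moves.
- r.get_state(): the state, without advancing time (a new reading comes with each control period).
- snapshot(name): name is "scene" or "side" or "wrist"; returns the picture (400x640x3 uint8, red, green, blue); there is no depth.
- camera_params(name): a dict with "fx", "fy", "cx", "cy" (pixels), "rvec" (rotation vector, rad) and "tvec" (3), from world to camera coordinates, as OpenCV has them. Camera axes: x right, y down, z forward; pixel columns grow to the right and rows downward; lengths in m; the calibration is good to about 2 mm. A picture is of the moment at which its call begins: read the wrist's pose just before it. camera_params takes no time and is no camera call; for the wrist camera it gives the pose at the moment of the call.
- r.finish_job(): hands the job in; it is judged then, once.
The state is a dict: "clock": time; "q": joint angles; "qd": joint speeds; "joint_torque": joint torques, N m; "tool_pos": TCP position; "eef_rot": TCP orientation; "contact_force": force on the tool from outside, world axes, zero at the start; "moment": the same for the moment, N m; "opening": opening from 0.0 (shut) to 1.0 (fully open); "finger_force": force on a finger pad.
Only numpy, scipy, OpenCV 4.12 (cv2) and the standard library are available. Lean on these libraries where they do the work, as an engineer would, in place of code of your own. Each camera call takes 0.05 s, during which the arm holds its last target. There are 200 camera calls.

### The job

With a fingertip, push the wing of the control unit's dial round clockwise (seen from above) by exactly four clicks from where it stands and let it rest there; then press the start button fully down with the fingertip and let it come up again. Pick nothing up, do not lift or shove the unit, do not press start before the dial is set, and leave everything else where it stands.

Things in the scene. Friction and masses are not known exactly. Their poses are not given: they have to be found in the camera images.
- unit: handpiece control unit: heavy (about 3.5 kg) white box standing loose on rubber feet, 160 mm (its x) x 240 mm (its y), flat deck 70 mm above the table; origin at the centre of its underside; x points away from the user's (robot's) side, y to the user's left, z up. Dial on the left half of the deck, its axis at y = +45 mm; start button on the right
- dial (a joint): dial angle in rad, 0 at the start stop, growing clockwise from above. Spring click stops every 0.3927 (22.5 degrees): two behind the start, nine ahead, a black tick on the white scale ring for each. Breaking out takes about 0.1 N m (4 to 9 N at the wing, less further out); it falls until half-way, then the dial snaps by itself into the next stop (the click), up to 5 mm ahead of the finger
- dial_center (a point): point on the dial's upright axis at the top of its metal disc (84 mm across), 85 mm above the table. On the disc stands one black radial bar, the wing: 12 mm wide, 17 mm high, from 6 mm behind the axis to 40 mm out, a white line along its top; it starts pointing anywhere. The rest of the disc's top is bare and flat: a closed fingertip fits beside the wing and can push its side
- dial_mark (a point): point on top of the wing, 34 mm from the dial's axis, on the wing's centre line, 101 mm above the table; it turns with the dial, so centre to mark is the way the wing points
- start (a joint): travel of the start button in m: 0 up, 0.006 fully down; springs back up; about 5 N holds it fully down; it counts as pressed from 0.004
- start_top (a point): centre of the top face of the round steel start button (28 mm across, in a dark collar), 92 mm above the table, on the right half of the deck, 30 mm to the user's side (-x) and 75 mm to the right (-y) of the unit's centre; pressed straight down
- bur_pot: small aluminium bur pot standing on the far right corner of the unit's deck, 32 mm across and 22 mm tall, steel burs stick up to 37 mm; origin at the centre of its underside; bystander
- model: cast of a dental arch on a plaster base 60 x 66 mm, 29 mm tall; origin under its centre; bystander
- handpiece: grey rest, 70 x 50 mm, with a slanting steel handpiece lying in it, about 140 mm long and 95 mm tall overall; origin under the rest's centre; bystander
- paste_jar: amber glass jar with a steel lid, 56 mm across, 50 mm tall; origin at the centre of its underside; bystander
- tub: white lidded plastic tub, 96 mm across, 100 mm tall; origin at the centre of its underside; bystander
- brush: bench brush lying flat, along its own x axis; bystander
- knife: plaster spatula lying flat, about 170 mm long along its own x axis; bystander

How it is judged:
By the outcome, as a careful person would: the job done as asked, in the order asked, and still so for the second after the job is handed in, with the robot touching nothing.
It also fails if it takes over 48 s, if anything falls off the work surface, if the arm or the gripper's body presses on something with over 40 N, if the wrist force passes 120 N, or if a joint passes its speed limit or range.

## Working session

There is one attempt and no reset: what is moved stays moved. The work goes in short steps, Python scripts to look and compute and a tool call to move; the robot and the scene stay as the last step left them, time stands still between calls to the robot, and variables do not carry over. Pictures are saved under pics/ and viewed, at most 10 in all, crops included, and the job is handed in when it is done.

```bash
ls; mkdir -p pics
```

Run:
```python
from plant import r, snapshot, camera_params
import cv2
s=r.get_state();print(s['clock'],s['tool_pos'],s['eef_rot'],s['opening'])
for n in("scene","side"):
    cv2.imwrite(f"pics/{n}0.png",snapshot(n)[...,::-1]);p=camera_params(n);print(n,p)
```

```text
pics
plant.py
0.0 [0.27821904 0.55893624 0.23790771] [ 2.28826167e-01  9.73466858e-01 -9.16321610e-04 -1.51404392e-04] 1.0053702166114666
scene {'fx': 471.65281920448405, 'fy': 471.65281920448405, 'cx': 315.2915590396119, 'cy': 198.18921293707538, 'rvec': array([ 2.05066623,  0.99589487, -0.45633441]), 'tvec': array([-0.43267543, -0.17319505,  1.34407536])}
side {'fx': 366.2625701673116, 'fy': 366.2625701673116, 'cx': 317.19737675361296, 'cy': 195.1682106062976, 'rvec': array([ 2.13997301, -0.80443208,  0.40961201]), 'tvec': array([-0.40073298,  0.37887113,  0.40789332])}
```

View pics/scene0.png

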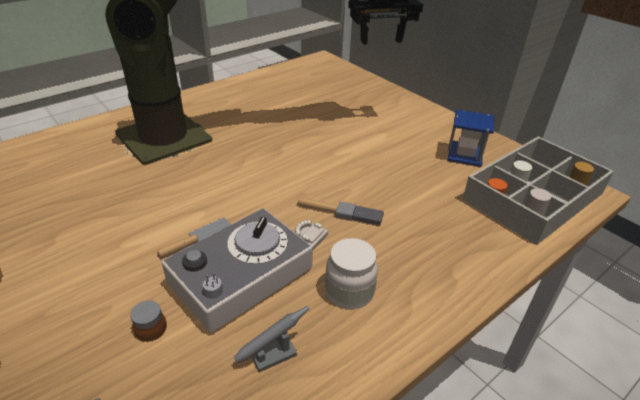

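View pics/side0.png

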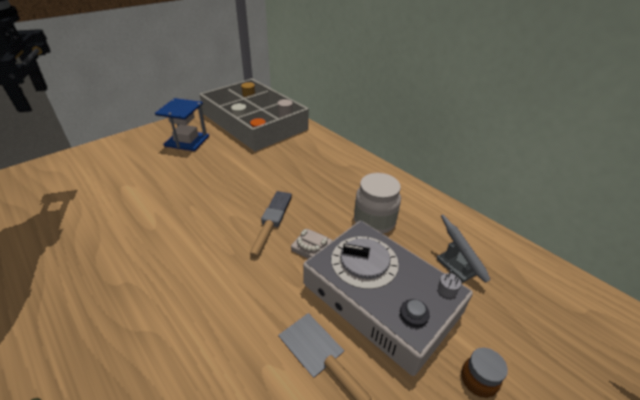

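The scene view shows the dial at about (257,240) with the wing's tip towards (264,220), and start at (194,258). In the side view the dial is at (366,258), the wing's tip at (346,250), and start at (414,310).

Create h.py:
```python
import numpy as np,cv2
from scipy.spatial.transform import Rotation as R
from plant import r, snapshot, camera_params
def ray(p,uv):
    M=R.from_rotvec(p['rvec']).as_matrix();c=-M.T@p['tvec']
    return c,M.T@np.array([(uv[0]-p['cx'])/p['fx'],(uv[1]-p['cy'])/p['fy'],1])
def plane(p,uv,z):
    c,d=ray(p,uv);return c+d*(z-c[2])/d[2]
def cross(obs):
    A=0;b=0
    for p,uv in obs:
        c,d=ray(p,uv);d=d/np.linalg.norm(d);P=np.eye(3)-np.outer(d,d);A=A+P;b=b+P@c
    return np.linalg.solve(A,b)
def proj(p,X): return cv2.projectPoints(np.array([X],float),p['rvec'],p['tvec'],np.array([[p['fx'],0,p['cx']],[0,p['fy'],p['cy']],[0,0,1]]),None)[0].ravel()
def tool(X):  # world point -> offset in tool axes from the measured pose
    s=r.get_state();return R.from_quat(s['eef_rot']).inv().apply(np.array(X)-s['tool_pos'])
```

Run:
```python
from h import *
np.set_printoptions(precision=4,suppress=True)
a,b=camera_params("scene"),camera_params("side")
for n,u,v in(("dial",(257,240),(366,258)),("start",(194,258),(414,310)),("tip",(264,220),(346,250))): print(n,cross([(a,u),(b,v)]))
s=r.get_state();print(R.from_quat(s['eef_rot']).as_matrix())
w=camera_params("wrist");M=R.from_rotvec(w['rvec']).as_matrix();c=-M.T@w['tvec'];T=R.from_quat(s['eef_rot']).as_matrix()
print("cam in tool",T.T@(c-s['tool_pos']),(T.T@M.T))
print(tool([.55,-.09,.3]))
```

```text
dial [ 0.59   -0.0648  0.0786]
start [ 0.5649 -0.184   0.0838]
tip [ 0.5669 -0.035   0.0947]
[[-0.8953  0.4455 -0.0006]
 [ 0.4455  0.8953 -0.0015]
 [-0.0001 -0.0016 -1.    ]]
cam in tool [ 0.0672  0.     -0.1464] [[ 0.0005 -0.965  -0.2622]
 [ 1.      0.0007 -0.0007]
 [ 0.0008 -0.2622  0.965 ]]
[-0.5324 -0.4601 -0.0612]
```

Careful with the scale: shifts go in shares of 0.4 m and turns go in shares of pi rad. That gives: -0.4 m is -1, -0.13 m is -0.325, 0.46 rad is 0.1464.

```bash
python3 -c "
from h import *
print(tool([.57,-.10,.26]),tool([.56,-.04,.26]))"
```

```text
[-0.55476186 -0.46009537 -0.02119197] [-0.51908093 -0.41083216 -0.02127723]
```

Request:
shift_gripper --rows '{"deltas": [[0,-0.125,-0.125,0,0,0,0.0477],[0,-0.225,-0.2125,0,0,0,0.0955],[0,-0.325,-0.3,0,0,0,0.1464],[0,-0.425,-0.375,0,0,0,0.1464],[0,-0.525,-0.475,0,0,0,0.1464],[0,-0.625,-0.55,0,0,0,0.1464],[0,-0.725,-0.625,0,0,0,0.1464],[0,-0.825,-0.7,0,0,0,0.1464],[0,-0.9,-0.775,0,0,0,0.1464],[0,-1,-0.85,0,0,0,0.1464]]}' --grip_n 10

```text
clock: 1.1
tool_pos: [0.4744, 0.098, 0.2386]
eef_rot: [0.445, 0.896, -0.0, -0.0]
contact_force: [0.6, 0.5, -0.6]
opening: 0.117
finger_force: 0.0
```

```bash
python3 -c "
from h import *
print(tool([.57,-.10,.26]))"
```

```text
[-0.21547054 -0.04354813 -0.02147118]
```

Converted, -0.14 m is -0.35, -0.1 m is -0.25.

Request:
shift_gripper --rows '{"deltas": [[0,-0.125,-0.025,-0.025,0,0,0],[0,-0.25,-0.05,-0.05,0,0,0],[0,-0.35,-0.05,-0.05,0,0,0],[0,-0.35,-0.05,-0.05,0,0,0],[0,-0.35,-0.05,-0.05,0,0,0]]}'

```text
clock: 1.6
tool_pos: [0.5428, -0.0244, 0.2582]
eef_rot: [0.446, 0.895, -0.0, -0.001]
contact_force: [-0.3, 0.5, 1.0]
opening: 0.005
finger_force: 0.0
```

Create look.py:
```python
from h import *
import sys
s=r.get_state();p=camera_params("wrist");im=snapshot("wrist")
n=sys.argv[1];cv2.imwrite(f"pics/{n}.png",im[...,::-1]);np.savez(f"{n}.npz",**p)
print(s['clock'],s['tool_pos'],s['contact_force'],proj(p,[.59,-.065,.085]),proj(p,[.565,-.184,.092]))
```

```bash
python3 look.py w1
```

```text
1.6 [ 0.54277392 -0.02441367  0.25816446] [-0.34509341  0.49216128  1.01653406] [327.81831866 241.09424351] [239.1780293  315.27381452]
```

View pics/w1.png

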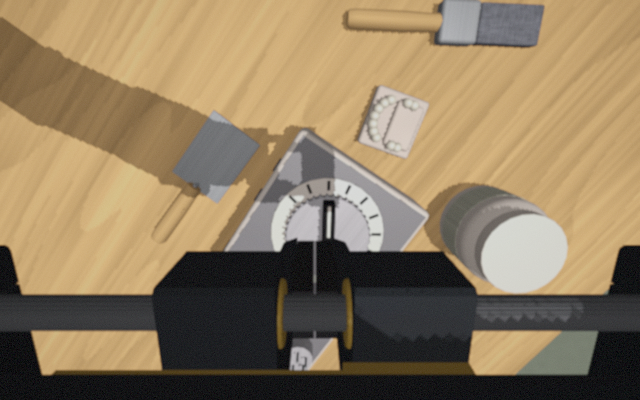

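The wrist view shows the dial at about (328,235), half hidden by the fingers, with the wing pointing up the image at (328,205). I'll back the tool off to see it whole.

Converted, -0.14 m is -0.35, -0.13 m is -0.325.

Request:
shift_gripper --rows '{"deltas": [[0,-0.125,-0.05,-0.025,0,0,0],[0,-0.225,-0.1,-0.05,0,0,0],[0,-0.325,-0.125,-0.05,0,0,0],[0,-0.35,-0.15,-0.05,0,0,0],[0,-0.35,-0.15,-0.05,0,0,0],[0,-0.35,-0.15,-0.05,0,0,0]]}'

```text
clock: 2.25
tool_pos: [0.5793, -0.1682, 0.2783]
eef_rot: [0.443, 0.896, 0.001, -0.001]
contact_force: [-0.2, 0.4, -0.3]
opening: 0.007
finger_force: 0.0
```

```bash
python3 look.py w2
```

```text
2.25 [ 0.57925524 -0.16817154  0.27831439] [-0.22431938  0.37254049 -0.33761123] [389.20521358  99.77682033] [293.3518072  182.88826799]
```

Request:
shift_gripper --rows '{"deltas": [[0,-0.05,0.1,0.025,0,0,0],[0,-0.075,0.2,0.075,0,0,0],[0,-0.075,0.25,0.1,0,0,0],[0,-0.075,0.25,0.1,0,0,0],[0,-0.075,0.25,0.1,0,0,0]]}'

```text
clock: 2.8
tool_pos: [0.677, -0.1327, 0.2385]
eef_rot: [0.443, 0.896, -0.0, -0.001]
contact_force: [0.0, -0.6, 0.1]
opening: 0.009
finger_force: 0.0
```

```bash
python3 look.py w3
python3 -c "
import cv2,numpy as np
a=cv2.imread('pics/w2.png');b=cv2.imread('pics/w3.png');cv2.imwrite('pics/w23.png',cv2.resize(np.vstack([a[:260],b[:260]]),None,fx=1.15,fy=1.15))"
```

```text
2.8 [ 0.67700295 -0.13267828  0.23849996] [ 0.03641402 -0.5714782   0.11748356] [280.37044737  58.36740605] [174.5008713  156.65447928]
```

View pics/w23.png

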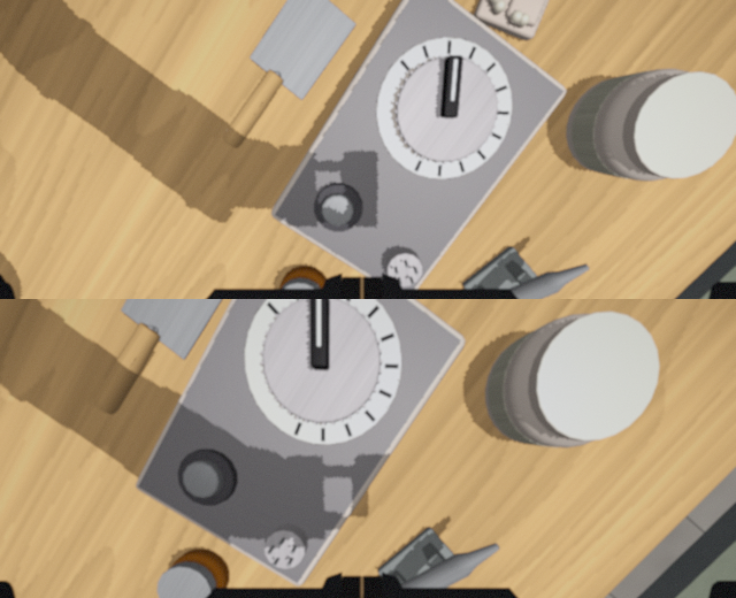

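The montage (scaled by 1.15) shows w2 with the dial at (385,93), the wing pointing up to (394,50) and start at (293,178). In w3 the dial is at (280,55), cut off at the top, and start is at (180,153). Twelve ticks are visible.

Create m.py:
```python
from h import *
np.set_printoptions(precision=4,suppress=True)
def wing(n,c,rad=48):
    im=cv2.imread(f"pics/{n}.png");p=dict(np.load(f"{n}.npz"))
    m=np.zeros(im.shape[:2],np.uint8);cv2.circle(m,tuple(int(v) for v in c),rad,255,-1)
    g=im.max(2);k=cv2.bitwise_and((g<70).astype(np.uint8)*255,m)
    cs=cv2.findContours(k,cv2.RETR_EXTERNAL,cv2.CHAIN_APPROX_NONE)[0];cc=max(cs,key=cv2.contourArea)
    w=np.zeros_like(m);cv2.drawContours(w,[cc],-1,255,-1);w=cv2.erode(w,np.ones((3,3)))
    l=((g>110)&(w>0)).astype(np.uint8);ys,xs=np.nonzero(l)
    return im,p,cv2.minAreaRect(cc),np.c_[xs,ys].astype(np.float32)
if __name__=="__main__":
    P={}
    for n,c in(("w2",(386,93)),("w3",(280,55))):
        im,p,rect,l=wing(n,c);P[n]=p
        L=cv2.minAreaRect(l);print(n,"wing",rect,"line",L,len(l))
        q=np.array([plane(p,u,.102)[:2] for u in l]);vx,vy,x,y=cv2.fitLine(q.astype(np.float32),cv2.DIST_L2,0,.01,.01).ravel()
        t=(q-[x,y])@[vx,vy];print(" line dir az",np.degrees(np.arctan2(vy,vx)),"ends",[x+t.min()*vx,y+t.min()*vy],[x+t.max()*vx,y+t.max()*vy])
        h=cv2.cvtColor(im,cv2.COLOR_BGR2HSV);m=((h[...,2]>195)&(h[...,1]<30)).astype(np.uint8)
        z=np.zeros_like(m);cv2.circle(z,(int(c[0]),int(c[1])),80,1,-1);m&=z
        cc=max(cv2.findContours(m,cv2.RETR_EXTERNAL,cv2.CHAIN_APPROX_NONE)[0],key=cv2.contourArea);hull=cv2.convexHull(cc)[:,0]
        hull=hull[hull[:,1]>2].astype(np.float32)
        e=cv2.fitEllipse(hull);print(" ring",e)
        q=np.array([plane(p,u,.071)[:2] for u in hull]).astype(np.float32);print(" ring world",cv2.fitEllipse(q))
    print("start",cross([(P["w2"],(293,179)),(P["w3"],(180,153.5))]))
    for n,u in(("w2",(293,179)),("w3",(180,153.5))):print(plane(P[n],u,.092))
```

```bash
python3 m.py
```

```text
w2 wing ((391.8895263671875, 74.9918212890625), (13.961749076843262, 51.04533767700195), 4.23639440536499) line ((0.0, 0.0), (0.0, 0.0), 0.0) 0Traceback (most recent call last):
  File "m.py", line 16, in <module>
    q=np.array([plane(p,u,.102)[:2] for u in l]);vx,vy,x,y=cv2.fitLine(q.astype(np.float32),cv2.DIST_L2,0,.01,.01).ravel()
                                                           ~~~~~~~~~~~^^^^^^^^^^^^^^^^^^^^^^^^^^^^^^^^^^^^^^^^^^^^
cv2.error: OpenCV(4.12.0) /io/opencv/modules/imgproc/src/linefit.cpp:618: error: (-215:Assertion failed) npoints2 >= 0 || npoints3 >= 0 in function 'fitLine'
```

```bash
sed -i 's/cv2.drawContours(w,\[cc\],-1,255,-1)/cv2.drawContours(w,[cv2.convexHull(cc)],-1,255,-1)/' m.py; python3 m.py
```

```text
w2 wing ((391.8895263671875, 74.9918212890625), (13.961749076843262, 51.04533767700195), 4.23639440536499) line ((394.54608154296875, 69.4236831665039), (5.063821792602539, 37.2808952331543), 4.573921203613281) 188
 line dir az -54.24704 ends [np.float64(0.5655128790245051), np.float64(-0.03274657040501579)] [np.float64(0.5835121381607818), np.float64(-0.05774639604743844)]
 ring ((386.0052795410156, 93.72525024414062), (115.48013305664062, 123.76544189453125), 24.859350204467773)
 ring world ((0.5874249935150146, -0.0625351145863533), (0.11541023850440979, 0.11563026905059814), 63.15141677856445)
w3 wing ((277.5, 34.0), (52.0, 15.0), 90.0) line ((277.0, 25.0), (32.0, 4.0), 90.0) 163
 line dir az -54.26717 ends [np.float64(0.5705581268911128), np.float64(-0.03961145885198278)] [np.float64(0.5833819888978212), np.float64(-0.057436193310015676)]
 ring ((281.6249084472656, 57.7060661315918), (90.68529510498047, 98.83424377441406), 52.81035232543945)
 ring world ((0.5890059471130371, -0.0643291100859642), (0.07275925576686859, 0.08370934426784515), 150.53631591796875)
start [ 0.5635 -0.1842  0.076 ]
[ 0.5624 -0.1811  0.092 ]
[ 0.5673 -0.1788  0.092 ]
```

```bash
python3 -c "
from h import *
print(tool([.5415,-.0585,.15]),tool([.5415,-.0585,.0905]))"
```

```text
[ 0.14226952 -0.0618003   0.0892807 ] [ 0.14226845 -0.06176134  0.14878069]
```

Converted, 0.147 m is 0.3675, 0.142 m is 0.355.

Request:
shift_gripper --rows '{"deltas": [[0,0.1,-0.05,0.05,0,0,0],[0,0.2,-0.1,0.1,0,0,0],[0,0.3,-0.1375,0.15,0,0,0],[0,0.355,-0.155,0.225,0,0,0],[0,0.355,-0.155,0.3,0,0,0],[0,0.355,-0.155,0.35,0,0,0],[0,0.355,-0.155,0.3675,0,0,0],[0,0.355,-0.155,0.3675,0,0,0],[0,0.355,-0.155,0.3675,0,0,0]]}'

```text
clock: 3.75
tool_pos: [0.5431, -0.0598, 0.093]
eef_rot: [0.445, 0.895, 0.0, 0.001]
contact_force: [0.3, 0.8, 0.4]
opening: 0.004
finger_force: 0.0
```

```bash
python3 look.py w4; python3 -c "
from h import *
print(tool([.5415,-.0585,.0905]))"
```

```text
3.75 [ 0.54305877 -0.05978875  0.09297759] [0.29944    0.76481604 0.42346166] [381.3605518  310.00336463] [210.464295  444.1173236]
[ 0.00199248 -0.00068158  0.00257049]
```

View pics/w4.png

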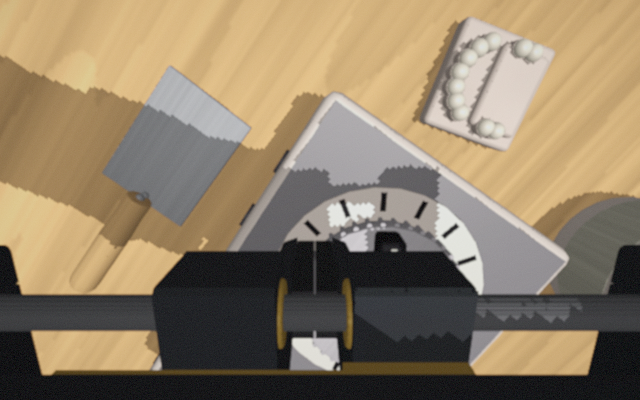

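The fingertip is at (285–347,242), to the left of (behind) the wing, whose tip is at (390,243), so it sits on the correct side.

Converted, 0.016 m is 0.04, 0.012 m is 0.03.

Request:
shift_gripper --rows '{"deltas": [[0,0.005,0.015,0.005,0,0,0],[0,0.005,0.03,0.005,0,0,0],[0,0.005,0.035,0.005,0,0,0],[0,0.005,0.04,0.005,0,0,0],[0,0.005,0.04,0.005,0,0,0],[0,0.005,0.04,0.005,0,0,0]]}'

```text
clock: 4.4
tool_pos: [0.5527, -0.0486, 0.0897]
eef_rot: [0.445, 0.896, -0.001, -0.001]
contact_force: [-5.3, -3.1, 4.1]
opening: 0.004
finger_force: 2.7
```

```bash
python3 -c "
from h import *
print(R.from_quat(r.get_state()['eef_rot']).inv().apply(r.get_state()['contact_force']),r.get_state()['tool_pos'])
a=np.radians([10,20,30,40,50,60,70,75])
for d in(.0175,):print(np.round(np.c_[np.degrees(a),a,.03*(np.cos(a)-1)+d*np.sin(a),.03*np.sin(a)+d*(1-np.cos(a))],4))"
```

```text
[ 0.73617508 -6.07265547 -4.11713917] [ 0.55270602 -0.04859357  0.08965011]
[[ 1.0000e+01  1.7450e-01  2.6000e-03  5.5000e-03]
 [ 2.0000e+01  3.4910e-01  4.2000e-03  1.1300e-02]
 [ 3.0000e+01  5.2360e-01  4.7000e-03  1.7300e-02]
 [ 4.0000e+01  6.9810e-01  4.2000e-03  2.3400e-02]
 [ 5.0000e+01  8.7270e-01  2.7000e-03  2.9200e-02]
 [ 6.0000e+01  1.0472e+00  2.0000e-04  3.4700e-02]
 [ 7.0000e+01  1.2217e+00 -3.3000e-03  3.9700e-02]
 [ 7.5000e+01  1.3090e+00 -5.3000e-03  4.1900e-02]]
```

Create arc.py:
```python
from h import *
import sys
rr,d=float(sys.argv[1]),float(sys.argv[2]);a=np.radians(np.array(sys.argv[3:],float))
print(np.round(np.c_[np.degrees(a),rr*(np.cos(a)-1)+d*np.sin(a),rr*np.sin(a)+d*(1-np.cos(a)),a],4))
```

```bash
python3 arc.py .0315 .0195 5 10 15 20 25 30 35 40 45 50
```

```text
[[5.000e+00 1.600e-03 2.800e-03 8.730e-02]
 [1.000e+01 2.900e-03 5.800e-03 1.745e-01]
 [1.500e+01 4.000e-03 8.800e-03 2.618e-01]
 [2.000e+01 4.800e-03 1.190e-02 3.491e-01]
 [2.500e+01 5.300e-03 1.510e-02 4.363e-01]
 [3.000e+01 5.500e-03 1.840e-02 5.236e-01]
 [3.500e+01 5.500e-03 2.160e-02 6.109e-01]
 [4.000e+01 5.200e-03 2.480e-02 6.981e-01]
 [4.500e+01 4.600e-03 2.800e-02 7.854e-01]
 [5.000e+01 3.700e-03 3.110e-02 8.727e-01]]
```

Converted, 0.028 m is 0.07, 0.0248 m is 0.062, 0.785 rad is 0.2499.

Request:
shift_gripper --rows '{"deltas": [[0,0.004,0.007,-0.0025,0,0,0.0277],[0,0.0073,0.0145,-0.005,0,0,0.0557],[0,0.01,0.022,-0.005,0,0,0.0834],[0,0.012,0.0298,-0.005,0,0,0.1111],[0,0.0133,0.0378,-0.005,0,0,0.1388],[0,0.0138,0.046,-0.005,0,0,0.1668],[0,0.0138,0.054,-0.005,0,0,0.1945],[0,0.013,0.062,-0.005,0,0,0.2222],[0,0.0115,0.07,-0.005,0,0,0.2499],[0,0.0115,0.07,-0.005,0,0,0.2499]]}'

```text
clock: 5.4
tool_pos: [0.5729, -0.0269, 0.0913]
eef_rot: [0.753, 0.658, -0.0, -0.0]
contact_force: [-3.2, -0.4, 1.6]
opening: 0.007
finger_force: 1.6
```

```bash
python3 look.py w5
python3 -c "
from h import *
a=snapshot('scene')[200:290,180:320,::-1];b=snapshot('side')[200:350,290:490,::-1]
cv2.imwrite('pics/c5.png',np.hstack([cv2.resize(a,(393,253)),cv2.resize(b,(337,253)),]))
w=cv2.imread('pics/w5.png')[100:270,150:550];cv2.imwrite('pics/c5.png',np.vstack([cv2.imread('pics/c5.png'),cv2.resize(w,(730,310))]))"
```

```text
5.4 [ 0.57294155 -0.02692357  0.09129021] [-3.15450419 -0.44098597  1.59552965] [357.75046278 316.82053209] [337.24895224 506.23311062]
```

View pics/c5.png

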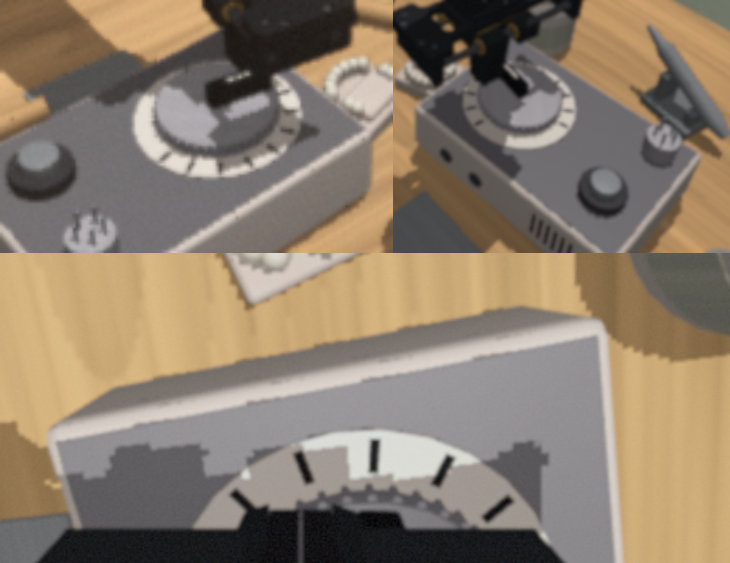

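The wing rests against the finger at about +45°, which is two clicks. The finger pose gives the same contact offset of 20 mm as at the start.

Converted, 0.0138 m is 0.0345, 0.0119 m is 0.0298, 0.401 rad is 0.1276.

Request:
shift_gripper --rows '{"deltas": [[0,0.004,0.007,0,0,0,0.0277],[0,0.0073,0.0145,0,0,0,0.0557],[0,0.01,0.022,0,0,0,0.0834],[0,0.012,0.0298,0,0,0,0.1111],[0,0.0128,0.0345,0,0,0,0.1276],[0,0.0128,0.0345,0,0,0,0.1276],[0,0.0128,0.0345,0,0,0,0.1276]]}'

```text
clock: 6.25
tool_pos: [0.588, -0.0234, 0.0917]
eef_rot: [0.869, 0.495, 0.001, -0.0]
contact_force: [-2.8, 2.3, 0.5]
opening: 0.004
finger_force: 1.3
```

Create st.py:
```python
from h import *
C=np.array([.5874,-.0625]);s=r.get_state();T=R.from_quat(s['eef_rot']).as_matrix()
v=s['tool_pos'][:2]-C;az=np.arctan2(T[1,1],T[0,1])+np.pi/2
print("toolturn",125.7-np.degrees(az),"z",s['tool_pos'][2],"F tool",T.T@s['contact_force'])
for k in range(0,113,5):
    f=np.radians(125.7-k);u=np.array([np.cos(f),np.sin(f)]);t=np.array([-u[1],u[0]]);
    if abs(v@t-.0195)<.005:print(k,"r,d",v@u,v@t)
```

```bash
python3 st.py; python3 arc.py .0315 .0195 5 8 11 14 17
```

```text
toolturn 66.3108586189743 z 0.09174314992895302 F tool [ 0.55869427 -3.58010828 -0.49411936]
60 r,d 0.035858226507121435 0.015479489951634633
65 r,d 0.03437264868527763 0.01854583618382481
70 r,d 0.032625474252166144 0.021471037404374015
75 r,d 0.030630000260195696 0.024232831065709084
[[5.000e+00 1.600e-03 2.800e-03 8.730e-02]
 [8.000e+00 2.400e-03 4.600e-03 1.396e-01]
 [1.100e+01 3.100e-03 6.400e-03 1.920e-01]
 [1.400e+01 3.800e-03 8.200e-03 2.443e-01]
 [1.700e+01 4.300e-03 1.010e-02 2.967e-01]]
```

Converted, 0.0082 m is 0.0205, 0.0064 m is 0.016, 0.244 rad is 0.0777.

Request:
shift_gripper --rows '{"deltas": [[0,0.002,0.0035,0,0,0,0.0127],[0,0.004,0.007,0,0,0,0.0277],[0,0.006,0.0115,0,0,0,0.0446],[0,0.0078,0.016,0,0,0,0.0611],[0,0.0095,0.0205,0,0,0,0.0777],[0,0.0095,0.0205,0,0,0,0.0777],[0,0.0095,0.0205,0,0,0,0.0777]]}'

```text
clock: 6.95
tool_pos: [0.5979, -0.0253, 0.0919]
eef_rot: [0.923, 0.385, 0.001, 0.001]
contact_force: [-0.1, 0.7, -0.6]
opening: 0.001
finger_force: 0.2
```

```bash
python3 st.py
```

```text
toolturn 80.38910829007304 z 0.0918760333075464 F tool [ 0.41641974 -0.56727274  0.62355373]
75 r,d 0.035403720687814055 0.015467311649196826
80 r,d 0.03392093380682616 0.01849409143123964
85 r,d 0.03217998813754848 0.021380120010452985
90 r,d 0.03019413332773596 0.024103432966717367
```

No force now: the dial snapped ahead of the finger. I'll back off, rise and look.

Converted, -0.18 m is -0.45, -0.14 m is -0.35.

Request:
shift_gripper --rows '{"deltas": [[0,0,-0.03,0,0,0,0],[0,0,-0.0375,-0.1,0,0,0],[0,-0.05,-0.0375,-0.2,0,0,0],[0,-0.15,-0.0375,-0.275,0,0,0],[0,-0.25,-0.0375,-0.35,0,0,0],[0,-0.325,-0.0375,-0.45,0,0,0],[0,-0.325,-0.0375,-0.45,0,0,0],[0,-0.325,-0.0375,-0.45,0,0,0],[0,-0.325,-0.0375,-0.45,0,0,0]]}'

```text
clock: 7.85
tool_pos: [0.4947, -0.1053, 0.2708]
eef_rot: [0.923, 0.386, -0.0, -0.001]
contact_force: [0.3, -0.7, -1.1]
opening: 0.004
finger_force: 0.0
```

```bash
python3 look.py w6
```

```text
7.85 [ 0.49473503 -0.10531013  0.27080837] [ 0.28078745 -0.70187058 -1.14353668] [357.72512462  75.82084266] [422.62983123 186.69205184]
```

View pics/w6.png

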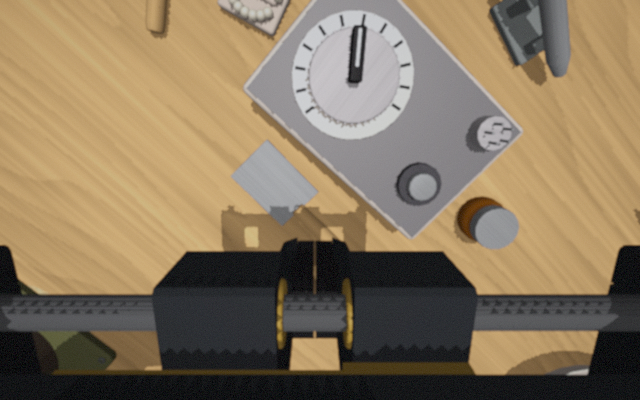

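In w6 the dial is at (354,75), the wing points up to (359,30) and the start button's top is at (422,187); nothing else appears to have moved.

Run:
```python
from m import *
im,p,rect,l=wing("w6",(354,75),45)
q=np.array([plane(p,u,.102)[:2] for u in l]);vx,vy,x,y=cv2.fitLine(q.astype(np.float32),cv2.DIST_L2,0,.01,.01).ravel()
print("az",np.degrees(np.arctan2(vy,vx)),len(l))
p2=dict(np.load("w2.npz"));p3=dict(np.load("w3.npz"))
print(cross([(p,(422,187)),(p2,(293,179)),(p3,(180,153.5))]),plane(p,(422,187),.092))
# collar circle
for n,c in(("w2",(293,179)),("w6",(420,184))):
    g=cv2.imread(f"pics/{n}.png").max(2);m=np.zeros_like(g);cv2.circle(m,c,28,255,-1);k=((g<75)&(m>0)).astype(np.uint8)
    cc=max(cv2.findContours(k,0,1)[0],key=cv2.contourArea);e=cv2.minEnclosingCircle(cc);pp=dict(np.load(n+".npz"));print(n,e,plane(pp,e[0],.075))
print(tool([.5645,-.182,.12]))
```

```text
az 42.058167 166
[ 0.5644 -0.1837  0.084 ] [ 0.5644 -0.1838  0.092 ]
w2 ((296.0, 178.0), 20.61562728881836) [ 0.5654 -0.1817  0.075 ]
w6 ((411.0, 181.0), 20.124710083007812) [ 0.5616 -0.1777  0.075 ]
[-0.0055  0.1039  0.1503]
```

Run:
```python
from m import *
for n,c in(("w2",(386,93)),("w6",(354,75))):
    im,p,rect,l=wing(n,c,45);g=im.max(2)
    h=cv2.cvtColor(im,cv2.COLOR_BGR2HSV);m=((h[...,2]>195)&(h[...,1]<30)).astype(np.uint8);z=np.zeros_like(m);cv2.circle(z,c,75,1,-1)
    cc=max(cv2.findContours(m&z,0,1)[0],key=cv2.contourArea);hull=cv2.convexHull(cc)[:,0]
    E=cv2.fitEllipse(np.array([plane(p,u,.071)[:2] for u in hull],np.float32));C=np.array(E[0]);print(n,"C",C,E[1])
    q=np.array([plane(p,u,.102)[:2] for u in l]);print(" line mean from C az",np.degrees(np.arctan2(*(q.mean(0)-C)[::-1])))
    # ticks: dark pixels at radius 45..56mm sampled on plane
    az=np.arange(-180,180,.5);v=[]
    for a in np.radians(az):
        v.append(np.mean([cv2.getRectSubPix(im,(1,1),tuple(float(t) for t in proj(p,[C[0]+rr*np.cos(a),C[1]+rr*np.sin(a),.071]))).max() for rr in(.047,.049,.051,.053)]))
    v=np.array(v);b=np.median(v)-40;d=v<b;i=np.flatnonzero(d);gs=np.split(i,np.flatnonzero(np.diff(i)>4)+1)
    print(" ticks",[round(float(np.average(az[k],weights=b-v[k]+1)),1) for k in gs])
    cn=[u for u in cv2.boxPoints(rect)];print(" rect corners",[plane(p,u,.1)[:2] for u in cn])
im=cv2.imread("pics/w6.png")[0:145,280:430];b=cv2.imread("pics/w2.png")[20:165,310:460]
cv2.imwrite("pics/z6.png",cv2.resize(np.hstack([b,im]),(800,387),interpolation=2))
```

```text
w2 C [ 0.5874 -0.0625] (0.11541023850440979, 0.11563026905059814)
 line mean from C az 126.72953366902689
 ticks [-76.6, -54.1, -31.6, -9.1, 13.6, 36.0, 58.5, 81.0, 103.4, 125.9, 148.3, 170.8]
 rect corners [array([ 0.5834, -0.0707]), array([ 0.5582, -0.0361]), array([ 0.5685, -0.0293]), array([ 0.594 , -0.0637])]
w6 C [ 0.5664 -0.078 ] (0.05990680679678917, 0.09731101244688034)
 line mean from C az 38.79087221835215
 ticks [30.7, 41.3]
 rect corners [array([ 0.5779, -0.0618]), array([ 0.6093, -0.0343]), array([ 0.6165, -0.0428]), array([ 0.5854, -0.0706])]
```

View pics/z6.png

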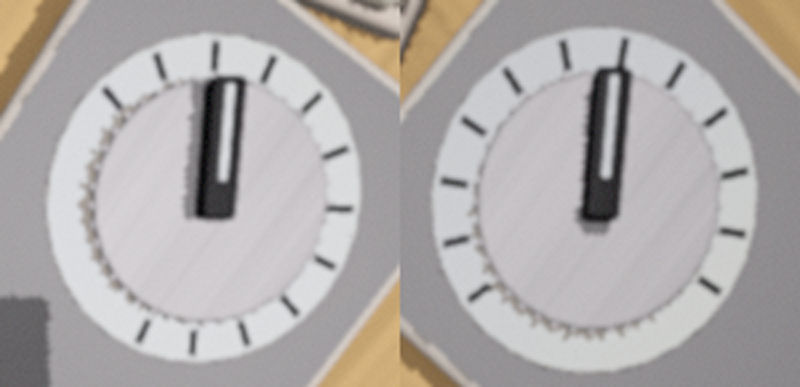

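Before and after crops: the wing was at the third tick of the scale (215,55) and is now at the seventh (624,52), so it has moved four clicks. I'll check the alignment numerically.

Run:
```python
from m import *
n,c="w6",(354,75)
im,p,rect,l=wing(n,c,45)
h=cv2.cvtColor(im,cv2.COLOR_BGR2HSV);m=((h[...,2]>180)&(h[...,1]<25)).astype(np.uint8);z=np.zeros_like(m);cv2.circle(z,c,75,1,-1)
m=cv2.morphologyEx(m&z,cv2.MORPH_CLOSE,np.ones((5,5)))
cc=max(cv2.findContours(m,0,1)[0],key=cv2.contourArea);hull=cv2.convexHull(cc)[:,0]
E=cv2.fitEllipse(np.array([plane(p,u,.071)[:2] for u in hull],np.float32));C=np.array(E[0]);print("C",C,E[1])
q=np.array([plane(p,u,.102)[:2] for u in l]);print("line",np.degrees(np.arctan2(*(q.mean(0)-C)[::-1])))
pr=np.array([[float(t) for t in plane(p,u,.102)[:2]] for u in cv2.boxPoints(rect)])
e=[(pr[i]+pr[(i+1)%4])/2 for i in range(4)];e.sort(key=lambda t:np.linalg.norm(t-C));print("rect az",np.degrees(np.arctan2(*(e[-1]-e[0])[::-1])))
az=np.arange(-180,180,.5)
v=np.array([np.mean([cv2.getRectSubPix(im,(1,1),tuple(float(t) for t in proj(p,[C[0]+rr*np.cos(a),C[1]+rr*np.sin(a),.071]))).max() for rr in(.047,.049,.051,.053)]) for a in np.radians(az)])
b=np.median(v)-40;i=np.flatnonzero(v<b);gs=np.split(i,np.flatnonzero(np.diff(i)>4)+1)
print("ticks",[round(float(np.average(az[k],weights=b-v[k]+1)),1) for k in gs])
```

```text
C [ 0.5874 -0.0627] (0.11553536355495453, 0.11567980796098709)
line 42.23603815274722
rect az 41.52875161789722
ticks [-76.5, -54.1, -31.6, -9.1, 13.4, 35.9, 58.4, 80.8, 103.4, 125.8, 148.3, 170.9]
```

The unit hasn't moved, but the wing reads about 42° and the fourth tick is at 35.9°, so it may not be fully seated. I'll let a moment pass and re-measure.

Request:
shift_gripper --rows '{"deltas": [[0,0,0,0,0,0,0],[0,0,0,0,0,0,0],[0,0,0,0,0,0,0],[0,0,0,0,0,0,0],[0,0,0,0,0,0,0]]}' --lines "1,1"

```text
clock: 8.4
```

```bash
python3 look.py w7
```

Run:
```python
from m import *
for n,c in(("w6",(354,75)),("w7",(354,75)),("w2",(386,93))):
    im,p,rect,l=wing(n,c,45)
    q=np.array([plane(p,u,.102)[:2] for u in l]);vx,vy,x,y=cv2.fitLine(q.astype(np.float32),cv2.DIST_L2,0,.01,.01).ravel()
    # black wing: height-independent? fit axis of base via inner end and pixels at several z
    print(n,np.degrees(np.arctan2(vy,vx)),"perp offset from C mm",1e3*((np.array([.5874,-.0626])-[x,y])@[-vy,vx]))
    c0=-R.from_rotvec(p['rvec']).as_matrix().T@p['tvec'];print("cam",c0)
```

```text
8.4 [ 0.49463749 -0.10690181  0.27159846] [ 0.27610259 -0.71948241  0.03958401] [356.02100989  74.39207073] [421.16903092 185.03244582]
w6 42.058167 perp offset from C mm 0.006166255305818457
cam [ 0.5419 -0.0576  0.4172]
w7 41.964405 perp offset from C mm -0.07286556658335518
cam [ 0.5418 -0.0591  0.4179]
w2 -54.24704 perp offset from C mm 0.31925034830696275
cam [ 0.5386 -0.1151  0.4249]
```

```bash
python3 -c "
from h import *
C=np.array([.5874,-.0626]);f=np.radians(35.8);u=np.array([np.cos(f),np.sin(f)]);t=np.array([-u[1],u[0]])
P=C+.031*u+.034*t;print(P,tool([*P,.14]),tool([*P,.091]))"
```

```text
[ 0.59265442 -0.01689014] [0.13286769 0.00624979 0.13166703] [0.13286493 0.00625028 0.18066703]
```

Converted, 0.178 m is 0.445, 0.177 m is 0.4425, 0.16 rad is 0.0509.

Request:
shift_gripper --rows '{"deltas": [[0,0.1,0,0.1,0,0,0],[0,0.2,0.0125,0.2,0,0,0.0255],[0,0.3,0.015,0.275,0,0,0.0509],[0,0.3325,0.015,0.325,0,0,0.0509],[0,0.3325,0.015,0.4,0,0,0.0509],[0,0.3325,0.015,0.4425,0,0,0.0509],[0,0.3325,0.015,0.445,0,0,0.0509],[0,0.3325,0.015,0.445,0,0,0.0509],[0,0.3325,0.015,0.445,0,0,0.0509]]}'

```text
clock: 9.35
tool_pos: [0.5934, -0.017, 0.095]
eef_rot: [0.951, 0.31, 0.001, 0.0]
contact_force: [0.6, -0.1, 0.3]
opening: 0.004
finger_force: 0.0
```

```bash
sed -i 's/<.005/<.016/;s/range(0,113,5)/(83.8,90)/' st.py; python3 st.py
```

```text
toolturn 89.63896474715506 z 0.09496079069107045 F tool [ 0.43184481  0.38042729 -0.31547879]
83.8 r,d 0.03481977182807838 0.029839796867427062
90 r,d 0.03139343089209948 0.03342577574375388
```

Converted, 0.01 m is 0.025, 0.009 m is 0.0225.

Request:
shift_gripper --rows '{"deltas": [[0,0,0.01,0.0075,0,0,0],[0,0,0.02,0.0075,0,0,0],[0,0,0.0225,0.0075,0,0,0],[0,0,0.025,0.0075,0,0,0],[0,0,0.025,0.0075,0,0,0]]}'

```text
clock: 9.85
tool_pos: [0.5986, -0.0249, 0.0908]
eef_rot: [0.951, 0.31, 0.0, 0.0]
contact_force: [-0.1, -0.1, 0.5]
opening: 0.006
finger_force: 0.0
```

```bash
python3 st.py
```

```text
toolturn 89.62244487302615 z 0.09083696868906697 F tool [-0.10762599  0.05553843 -0.51717522]
83.8 r,d 0.033442274238245535 0.02056174286559425
90 r,d 0.03102601418970124 0.024053220561856044
```

Converted, 0.003 m is 0.0075, 0.002 m is 0.005.

Request:
shift_gripper --rows '{"deltas": [[0,0,0.0025,0,0,0,0],[0,0,0.005,0,0,0,0],[0,0,0.0075,0,0,0,0],[0,0,0.0075,0,0,0,0],[0,0,0.0075,0,0,0,0]]}'

```text
clock: 10.35
tool_pos: [0.6002, -0.0272, 0.0907]
eef_rot: [0.951, 0.31, 0.0, -0.0]
contact_force: [-0.3, 0.1, -0.1]
opening: 0.005
finger_force: 0.0
```

```bash
python3 st.py
```

```text
toolturn 89.61961222905485 z 0.09068741024587348 F tool [-0.18118984 -0.23374533  0.1103817 ]
83.8 r,d 0.03309548640184028 0.01773831449259937
90 r,d 0.030986183173010627 0.021208853660237947
```

Converted, 0.0015 m is 0.0038, 0.001 m is 0.0025.

Request:
shift_gripper --rows '{"deltas": [[0,0,0.0025,0,0,0,0],[0,0,0.0038,0,0,0,0],[0,0,0.0038,0,0,0,0],[0,0,0.0038,0,0,0,0]]}'

```text
clock: 10.75
tool_pos: [0.6008, -0.0279, 0.0907]
eef_rot: [0.951, 0.31, -0.0, -0.0]
contact_force: [-0.7, 1.0, -0.1]
opening: 0.005
finger_force: 0.8
```

```bash
python3 st.py;python3 look.py w8; python3 -c "
import cv2;cv2.imwrite('pics/z8.png',cv2.resize(cv2.imread('pics/w8.png')[120:270,180:480],None,fx=2.5,fy=2.5,interpolation=2))"
```

```text
toolturn 89.59708680129197 z 0.09066080111963051 F tool [ 0.08369554 -1.22764868  0.07956213]
83.8 r,d 0.03306890693756026 0.016761839945423893
90 r,d 0.031065217794933063 0.02023521998285176
10.75 [ 0.60081947 -0.02793948  0.0906608 ] [-0.65579578  1.04125952 -0.0785293 ] [361.06672594 309.06593136] [503.98204146 460.36722852]
```

View pics/z8.png

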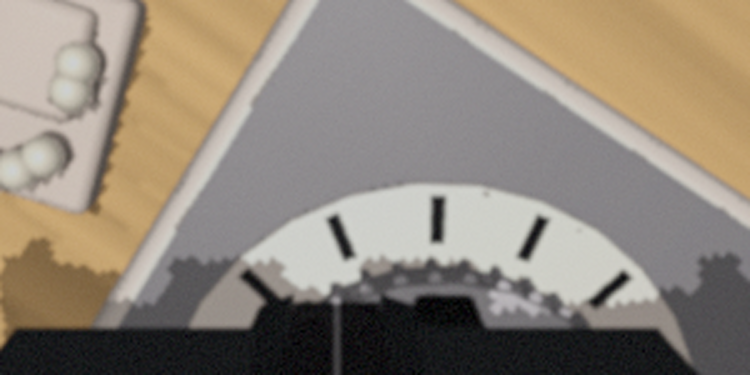

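The finger (centre about (335,300) in the crop) touches the wing (450,300). Force only rises at the +90° position. I'll retreat and measure again.

Converted, -0.18 m is -0.45, -0.14 m is -0.35.

Request:
shift_gripper --rows '{"deltas": [[0,0,-0.03,0,0,0,0],[0,0,-0.0375,-0.1,0,0,0],[0,-0.05,-0.0375,-0.2,0,0,0],[0,-0.15,-0.0375,-0.275,0,0,0],[0,-0.25,-0.0375,-0.35,0,0,0],[0,-0.325,-0.0375,-0.45,0,0,0],[0,-0.325,-0.0375,-0.45,0,0,0],[0,-0.325,-0.0375,-0.45,0,0,0],[0,-0.325,-0.0375,-0.45,0,0,0]]}'

```text
clock: 11.7
tool_pos: [0.4874, -0.0914, 0.2698]
eef_rot: [0.951, 0.311, -0.0, -0.001]
contact_force: [-0.2, 0.2, 0.3]
opening: 0.009
finger_force: 0.0
```

```bash
python3 look.py w9
```

Create wz.py:
```python
from m import *
import sys
n=sys.argv[1];p=dict(np.load(n+".npz"));c=proj(p,[.5874,-.0626,.085])
im,p,rect,l=wing(n,c,45)
q=np.array([plane(p,u,.102)[:2] for u in l]);vx,vy,x,y=cv2.fitLine(q.astype(np.float32),cv2.DIST_L2,0,.01,.01).ravel()
print("wing az",np.degrees(np.arctan2(vy,vx)),len(l),"start tool shift",tool([.5644,-.1835,.12]))
```

```bash
python3 wz.py w9
```

```text
11.7 [ 0.48741368 -0.0914061   0.26984146] [-0.20322534  0.18435506  0.28456391] [357.58162452  72.45186142] [439.97672845 172.04735243]
wing az 36.14145 164 start tool shift [0.0079 0.12   0.1493]
```

The wing is now at 36.1° against the tick at 35.9°, so it is seated exactly on the fourth click. Next is start.

Converted, 0.147 m is 0.3675, 0.12 m is 0.3.

Request:
shift_gripper --rows '{"deltas": [[0,0.005,0.1,0.05,0,0,0],[0,0.0125,0.2,0.125,0,0,0],[0,0.02,0.275,0.2,0,0,0],[0,0.02,0.3,0.3,0,0,0],[0,0.02,0.3,0.3675,0,0,0],[0,0.02,0.3,0.3675,0,0,0],[0,0.02,0.3,0.3675,0,0,0]]}'

```text
clock: 12.45
tool_pos: [0.5642, -0.1843, 0.1228]
eef_rot: [0.951, 0.31, -0.001, -0.001]
contact_force: [-0.4, -0.3, 0.6]
opening: 0.006
finger_force: 0.0
```

```bash
python3 -c "
from h import *
print(tool([.5644,-.1835,.0925]))"
```

```text
[ 0.0006571  -0.0004525   0.03030786]
```

Converted, 0.036 m is 0.09, 0.034 m is 0.085.

Request:
shift_gripper --rows '{"deltas": [[0,0,0,0.0375,0,0,0],[0,0,0,0.0675,0,0,0],[0,0,0,0.075,0,0,0],[0,0,0,0.08,0,0,0],[0,0,0,0.085,0,0,0],[0,0,0,0.09,0,0,0],[0,0,0,0.09,0,0,0],[0,0,0,0.09,0,0,0]]}'

```text
clock: 13.25
tool_pos: [0.5646, -0.1848, 0.0881]
eef_rot: [0.951, 0.31, 0.0, -0.0]
contact_force: [0.1, 1.5, 2.8]
opening: 0.007
finger_force: 1.9
```

Careful with the scale: shifts go in shares of 0.4 m and turns go in shares of pi rad. That gives: 0.004 m is 0.01, 0.003 m is 0.0075.

Request:
shift_gripper --rows '{"deltas": [[0,0,0,0.0025,0,0,0],[0,0,0,0.005,0,0,0],[0,0,0,0.0075,0,0,0],[0,0,0,0.01,0,0,0],[0,0,0,0.01,0,0,0],[0,0,0,0.01,0,0,0]]}'

```text
clock: 13.85
tool_pos: [0.5646, -0.1848, 0.0861]
eef_rot: [0.951, 0.31, 0.001, -0.0]
contact_force: [-5.2, 4.1, 23.1]
opening: 0.003
finger_force: 11.5
```

Bottomed out (23 N at z = 0.086), so it is fully pressed. I'll release it straight up, retreat and check.

Converted, -0.18 m is -0.45, -0.15 m is -0.375.

Request:
shift_gripper --rows '{"deltas": [[0,0,0,-0.01,0,0,0],[0,0,0,-0.075,0,0,0],[0,0,0,-0.175,0,0,0],[0,-0.05,-0.1,-0.275,0,0,0],[0,-0.05,-0.2,-0.375,0,0,0],[0,-0.05,-0.3,-0.45,0,0,0],[0,-0.05,-0.3,-0.45,0,0,0],[0,-0.05,-0.3,-0.45,0,0,0]]}'

```text
clock: 14.65
tool_pos: [0.4775, -0.0988, 0.265]
eef_rot: [0.95, 0.311, 0.001, 0.0]
contact_force: [1.0, 0.3, -1.2]
opening: 0.009
finger_force: 0.0
```

```bash
python3 look.py wa; python3 wz.py wa
```

```text
14.65 [ 0.47750492 -0.09878872  0.26498022] [ 1.02592135  0.34162719 -1.15194719] [358.08768809  57.69265613] [442.38815955 160.38988468]
wing az 35.350765 165 start tool shift [0.0203 0.1183 0.1443]
```

View pics/wa.png

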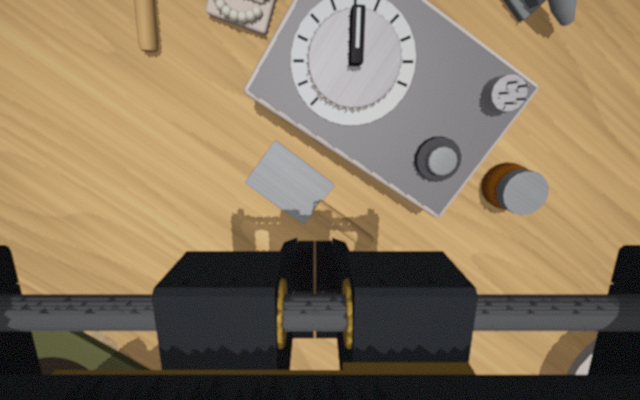

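The picture shows the wing on its tick (358,10), the start button up again at (441,160), and the unit, pot and jar in place.

```bash
python3 -c "
from plant import r, snapshot, camera_params
print(r.finish_job())"
```

```text
the job is handed in; nothing more can be done
None
```

The job is handed in at about 14.7 s: the dial rests four clicks clockwise (it stopped about 6° short after the first push, so I nudged it onto the tick), and start was then pressed fully down and released, with the unit and everything else in view left in place.

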